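# Clamp the filled blister tray in the dispensing fixture

## Task

Only push, pick nothing up: push the white blister tray along its guides until it is fully home against the steel stop, then push the black-gripped clamp handle over, past its dead point, until it snaps down into lock and the rubber foot holds the tray. Leave the jar, the pump bottle and the carton where they stand, and finish clear of everything.

Things in the scene. Friction and masses are not known exactly. Their poses are not given: they have to be found in the camera images.
- fixture: Aluminium fixture, fixed: plate 275 x 160 x 12 mm (x = -195 to +80), two steel guide rails (tops 26 mm up, inner faces y = +-62 mm) and a steel cross stop at their end (120 mm wide, top 30 mm up). Origin on the counter below the middle of the stop face that the tray meets; x = direction in which the tray slides home, y across the guides, z up. The clamp stands behind the stop, at y = 0
- tray: Loose white plastic tray with 4 x 7 filled pockets, 90 (x) x 120 (y) x 20 mm, 0.15 to 0.3 kg, lying on the plate between the guides (underside 12 mm above the counter, 2 mm play each side). Origin at the centre of its underside, axes as the fixture's. Home, its end touches the stop and its origin is at x = -45 mm of the fixture's frame; it starts 40 to 85 mm short of that
- tray_push (a point): Middle of the tray's outer end face (away from the stop), half-way up: the place to push. 22 mm above the counter; the plate extends at least 20 mm beyond this face, 10 mm below this point
- lever (a joint): Angle of the clamp handle, rad: 0 = open (leans 0.1 rad back from vertical, towards the tray); grows as it swings away from the tray, to fixture +x; dead point about 1.0; 1.45 = locked on its end stop (nearly level, 1.35 rad from vertical). Short of the dead point it springs back when let go, beyond it it snaps to lock. Needs about 10 N at the grip at first, falling to nothing at the dead point
- lever_pivot (a point): Pivot of the clamp handle on its axle (parallel to the fixture's y), at fixture x = 42, y = 0, z = 70 mm, between steel cheeks 33 mm wide over all, x = 12 to 58 mm, 76 mm high
- lever_grip (a point): Point on the centre line of the round black handle grip (20 mm diameter), 95 mm from the pivot; the grip runs from 45 to 126 mm from the pivot, below it is a bare 12 mm rod
- foot: Black rubber clamp foot, 18 mm diameter, on the spindle of the clamp arm; origin at the centre of its lower face. Open, arm and foot are raised over the stop (highest point 105 mm up, x = -32 to +30 mm, 18 mm wide); they come down with the handle. Locked, the foot presses with about 4 N on the tray's plain margin 14 mm in from the stop
- tablet_jar: Bystander: white tablet jar, 48 mm diameter, 85 mm high, on the counter; origin at the centre of its underside
- sanitiser: Bystander: white pump bottle, 64 mm diameter, 175 mm high with its pump; origin at the centre of its underside
- carton: Bystander: small medicine carton 100 x 45 x 28 mm lying on the counter; origin at the centre of its underside, x along its length
Not all that is in view belongs to the job. Of the things that look like the tray, the largest one is meant.

How it is judged:
By the outcome, as a careful person would: the job done as asked, in the order asked, and still so for the second after the job is handed in, with the robot touching nothing.
It also fails if it takes over 43 s, if anything falls off the work surface, if the arm or the gripper's body presses on something with over 40 N, if the wrist force passes 120 N, or if a joint passes its speed limit or range.

## Robot

A 6-joint arm with a two-finger parallel gripper is mounted at the origin on the work surface. World frame = base frame: x ahead of the robot, y to its left, z up, the work surface at z = 0. Lengths are in m, angles in rad, forces in N, time in s.
With the tool pointing down it reaches from about 0.35 to 0.975 m from the base axis. Payload 4.9 kg.
Tool frame: the origin (TCP) lies on the front face of the gripper's body, between the roots of the fingers; the fingertips stand ctrl.finger_overhang ahead of it and the grasp point (between the pads) lies 54 mm ahead of it (ctrl.finger_overhang is the distance from the TCP to the fingertips, in m); z points along the fingers, y is the line along which they close (so a half turn about z gives the same grasp; the last joint's range is limited). The gripper opens to 85 mm and grips with 20 to 120 N. Pads are 22 mm wide; open, the fingers measure 114 mm over their backs; the gripper's body (76 mm by 85 mm) begins 54 mm behind the grasp point. The pads swing forward as they close: fully open they stand 13 mm farther back than shut.
Start: joints at [1.077, 0.053, 1.613, -0, 1.476, -0.119], TCP at [0.229, 0.582, 0.304] pointing down, gripper open.
Joint ranges: [-3.01, 3.01], [-1.01, 2.22], [0.06, 2.58], [-1.02, 4.17], [0.09, 2.62], [-3.14, 3.14]. Speed limits (rad/s): [2.57, 2.57, 3.14, 3.14, 3.14, 3.14].

## Interface

Orientations are given as a rotation vector (axis times angle).
In Python, from station import ctrl, vision gives the robot as it stands. The module is installed in compiled form; this text tells all that it offers.
- The arm moves only by the tool drive_tool, never from a script. Its argument "rows" is a list of rows, each a list of 2 entries, a list of its own where there are three numbers: the shift along the tool's x, y, z in m, then the turn about the tool's z in rad. A call has 1 to 10 rows; each row shifts and turns the commanded pose from where the row before left it, along the tool's axes as they then stand; what a row does not reach is not made up. A row lasts 1/10 s, in which the tool goes at most 50 mm and 8.59 degrees, less where a joint would pass 70% of its speed; a pose out of reach is approached as far as the arm can. A call with a gripper value outside its range is refused whole. "jaw" is the closure, from 0 (fully open) to 1 (shut), set as the call begins (left out, the last holds). The fingers move at their own pace and stop on an object; "grip_force" is the grip in N (left out, the last holds). Time passes only in rows, so rows that do not move let the fingers close. It gives the time, the measured TCP pose, the force, the opening and the grip force at its end, in the units of the state.
- ctrl.get_obs(): the state, without advancing time (a new reading comes with each control period).
- vision.get_image(name): name is "scene" or "side" or "wrist"; returns a dict with "image" (400x640x3 uint8, blue, green, red), "vertical_fov" (degrees; the focal length in pixels is half the picture's height over the tangent of half this angle, whatever the lens; pixels are square), "cx", "cy" (the principal point, pixels), "R" (3x3) and "t" (3): a world point X has camera coordinates R X + t. Camera axes: x right, y down, z forward; pixel columns grow to the right and rows downward; lengths in m; the calibration is good to about 2 mm. A picture is of the moment at which its call begins. There is no depth.
- ctrl.finish_job(): hands the job in; it is judged then, once.
The state is a dict: "t": time; "q": joint angles; "dq": joint speeds; "effort": joint torques, N m; "tool_pos": TCP position; "tool_rot": TCP orientation; "contact_force": force on the tool from outside, world axes, zero at the start; "wrist_torque": the same for the moment, N m; "opening": finger opening in m; "grip_force": force on a finger pad.
Only numpy, scipy, OpenCV 4.12 (cv2) and the standard library are available. Lean on these libraries where they do the work, as an engineer would, in place of code of your own. Each camera call takes 0.05 s, during which the arm holds its last target. There are 200 camera calls.

## Working session

There is one attempt and no reset: what is moved stays moved. The work goes in short steps, Python scripts to look and compute and a tool call to move; the robot and the scene stay as the last step left them, time stands still between calls to the robot, and variables do not carry over. Pictures are saved under pics/ and viewed, at most 10 in all, crops included, and the job is handed in when it is done.

Besides the shell and the picture viewer there is one more tool, called after ">>>" as name([rows], argument=value, ...), one row to a line, values as JSON. drive_tool: Moves the arm, as the interface text tells. Its arguments: {"type":"object","properties":{"rows":{"type":"array","items":{"type":"array"}},"jaw":{"type":"number"},"grip_force":{"type":"number"}},"required":["rows"]}

```bash
mkdir -p pics
cat > h.py <<'E'
import numpy as np,cv2
from station import ctrl,vision
def snap(n,f):
    d=vision.get_image(n); cv2.imwrite(f'pics/{f}.png',d['image']); np.savez(f'pics/{f}.npz',**d); return d
def load(f): return dict(np.load(f'pics/{f}.npz'))
def foc(d): return 200/np.tan(np.radians(float(d['vertical_fov']))/2)
def ray(d,u,v):
    r=d['R'].T@np.array([(u-d['cx'])/foc(d),(v-d['cy'])/foc(d),1]); return -d['R'].T@d['t'],r
def plane(d,u,v,z):
    c,r=ray(d,u,v); return c+r*(z-c[2])/r[2]
def proj(d,X):
    p=d['R']@np.array(X)+d['t']; return p[:2]/p[2]*foc(d)+[float(d['cx']),float(d['cy'])]
E
python3 - <<'E'
from h import *
for n in('scene','side','wrist'):
    d=snap(n,n+'0'); print(n,d['vertical_fov'],d['cx'],d['cy'],-d['R'].T@d['t'],d['R'][2])
print(ctrl.get_obs(),ctrl.finger_overhang)
E
```

```text
scene 44.13936767527684 315.4618639329131 196.67002402636533 [ 1.19223564 -0.01038366  0.75867835] [-0.69188008 -0.11993358 -0.71198167]
side 45.12516877108729 323.1352931637531 201.61692772683708 [0.56079148 0.59059631 0.68124335] [ 0.04229092 -0.78781565 -0.61445747]
wrist 67.21245659678742 323.74808141517286 202.91075986429698 [0.16678127 0.60601817 0.37202513] [ 0.24231396 -0.09692361 -0.96534437]
{'t': 0.15, 'q': array([ 1.07703041e+00,  5.32246670e-02,  1.61400276e+00, -5.59613530e-06,
        1.47597267e+00, -1.19039105e-01]), 'dq': array([-4.85106607e-04, -2.47491246e-04, -3.14373768e-03, -2.89985571e-03,
        5.42698280e-04, -9.41049207e-05]), 'effort': array([ 2.72510324e-04, -3.94240129e+01, -3.70723414e+01, -9.43388386e-05,
        4.63090590e-03, -5.36697257e-05]), 'tool_pos': array([0.22860669, 0.5812895 , 0.30291883]), 'tool_rot': array([-5.85091292e-01, -3.08613900e+00,  2.40964398e-03]), 'contact_force': array([-0.3650885 ,  0.20936595, -0.17426401]), 'wrist_torque': array([ 0.06588667, -0.02447398,  0.05111196]), 'grip_force': 0.0, 'opening': 0.085325949212555} 0.0726
```

View pics/scene0.png

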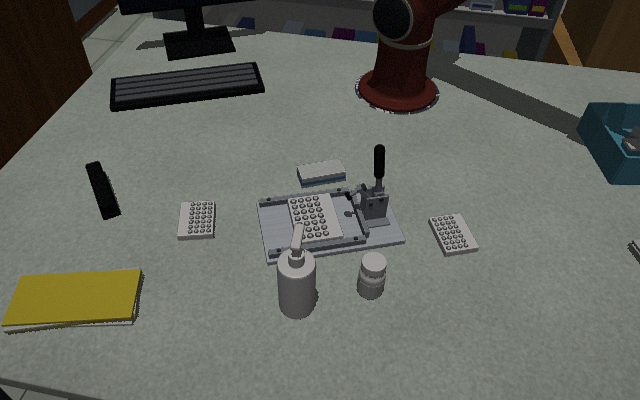

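View pics/side0.png

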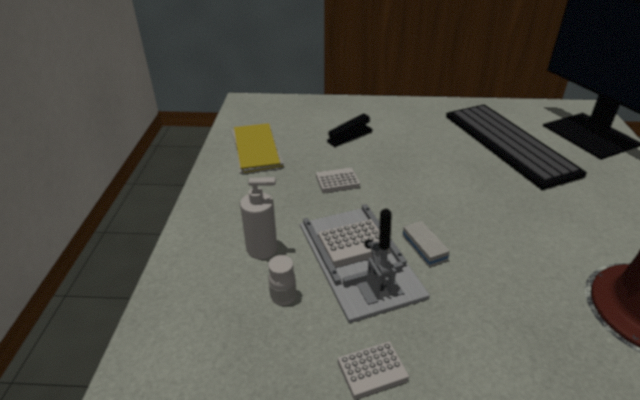

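The scene view shows three tray-like things, at (197,219), (316,217) and (453,233). The middle one is the largest and lies between the guides, so it is the one meant. The clamp handle is at (379,165), the pump bottle at (297,285), the jar at (372,275) and the carton at (321,172). An enlarged crop will confirm the tray.

Run:
```python
from h import *
a=load('scene0')['image'][135:325,245:415]; b=load('side0')['image'][170:330,230:460]
cv2.imwrite('pics/c1.png',cv2.convertScaleAbs(cv2.resize(a[:135],None,fx=4.4,fy=4.4,interpolation=cv2.INTER_CUBIC),alpha=1.3))
cv2.imwrite('pics/c2.png',cv2.convertScaleAbs(cv2.resize(b,None,fx=3.4,fy=3.4,interpolation=cv2.INTER_CUBIC),alpha=1.3))
```

```text
(no output)
```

View pics/c1.png

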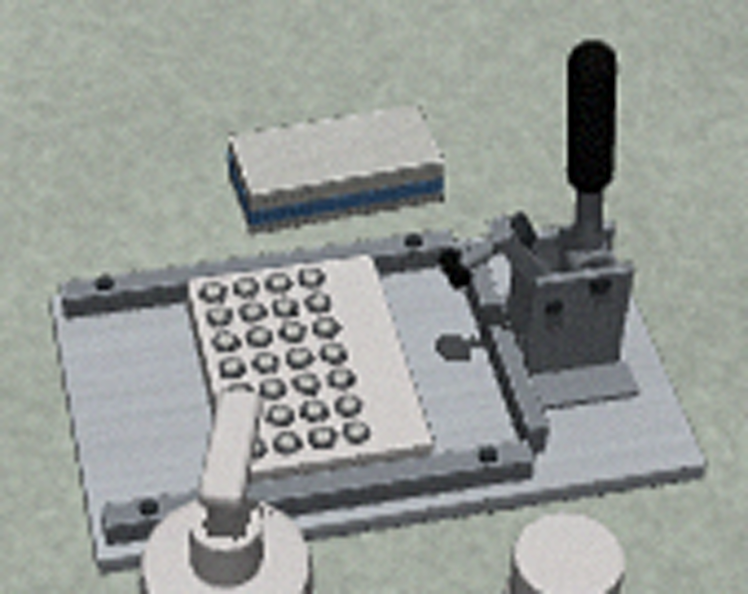

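View pics/c2.png

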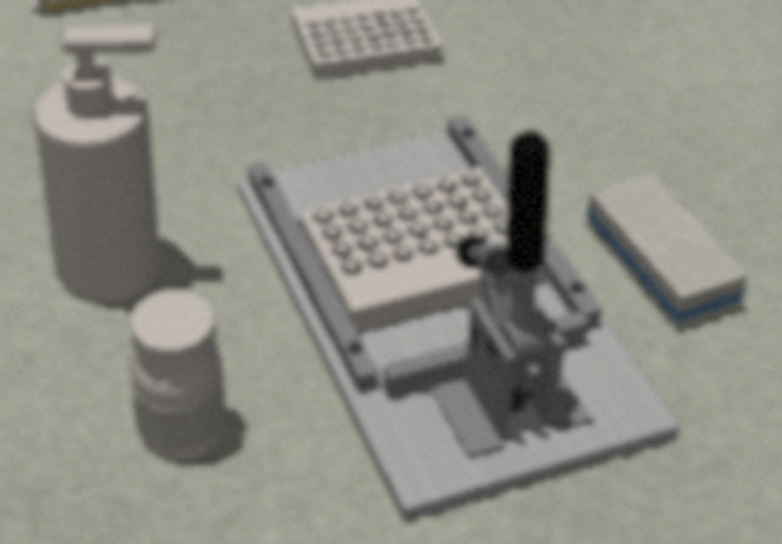

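The crops confirm it: the middle tray lies between the guide rails short of the stop, with its plain margin towards the clamp. Corners and handle ends come next.

```bash
cat >> h.py <<'E'
def fix(X,o,th):
    c,s=np.cos(th),np.sin(th); d=np.array(X)[:2]-o; return np.array([c*d[0]+s*d[1],-s*d[0]+c*d[1]])
def wor(p,o,th):
    c,s=np.cos(th),np.sin(th); return np.array([o[0]+c*p[0]-s*p[1],o[1]+s*p[0]+c*p[1]])
E
python3 - <<'E'
from h import *
s=load('scene0'); e=load('side0')
S=lambda x,y:(245+(x+.5)/4.4-.5,135+(y+.5)/4.4-.5)
D=lambda x,y:(230+(x+.5)/3.4-.5,170+(y+.5)/3.4-.5)
# plate corners (fixture), measured
F=[];W=[]
for d,p,f in((s,S(98,556),(-.195,-.08)),(s,S(704,467),(.08,-.08)),(s,S(55,300),(-.195,.08)),
   (e,D(677,430),(.08,.08)),(e,D(405,507),(.08,-.08)),(e,D(239,187),(-.195,-.08))):
    X=plane(d,*p,.012); F.append(f);W.append(X[:2])
F=np.array(F);W=np.array(W)
fm,wm=F.mean(0),W.mean(0); A=(F-fm).T@(W-wm); th=np.arctan2(A[0,1]-A[1,0],A[0,0]+A[1,1])
o=wm-np.array([[np.cos(th),-np.sin(th)],[np.sin(th),np.cos(th)]])@fm
print('origin',o,'th',th)
for f,w in zip(F,W): print(f,w.round(4),'res mm',((fix(w,o,th)-f)*1000).round(1))
for d,p in((s,S(190,281)),(s,S(374,255)),(s,S(432,447)),(e,D(302,214)),(e,D(353,313))): print('tray',(fix(plane(d,*p,.032),o,th)*1000).round(1))
# stop
for p in(S(527,447),):print('stop',fix(plane(s,*p,.030),o,th))
def tri(p,q):
    a,r=ray(s,*p);b,t=ray(e,*q); k=np.linalg.lstsq(np.c_[r,-t],b-a,rcond=None)[0]; x,y=a+k[0]*r,b+k[1]*t; return (x+y)/2,np.linalg.norm(x-y)
for p,q in((S(592,50),D(530,141)),(S(590,186),D(525,262))):
    X,g=tri(p,q); print('grip',X,g,fix(X,o,th))
for z,n,p in((.0,'jar',None),):pass
# bystanders: jar top (z .085), bottle, carton top
print('jar',fix(plane(s,*S(567,557),.085),o,th),fix(plane(e,*D(174,318),.085),o,th))
for p in((228,138),(420,107),(443,163),(253,193)): print('carton',fix(plane(s,*S(*p),.028),o,th))
a=(s['image']);b=(e['image'])
print('bottle base side',fix(plane(e,*D(110,270),.0),o,th))
X,g=tri(S(235,395),D(150,38));print('nozzle',X,g,fix(X,o,th))
X,g=tri(S(225,540),D(92,90));print('neck',X,g,fix(X,o,th))
np.savez('fx.npz',o=o,th=th)
E
```

```text
origin [ 0.50492976 -0.04290799] th 1.9719885400669959
[-0.195 -0.08 ] [ 0.6525 -0.1929] res mm [-0.7  2.7]
[ 0.08 -0.08] [0.5488 0.0583] res mm [-4.   0.1]
[-0.195  0.08 ] [ 0.5102 -0.2521] res mm [ 0.3 -3.2]
[0.08 0.08] [0.4021 0.0008] res mm [ 0.4 -2.4]
[ 0.08 -0.08] [0.5458 0.0586] res mm [-2.5  2.7]
[-0.195 -0.08 ] [ 0.6521 -0.1853] res mm [6.4 0.1]
tray [-132.4   58. ]
tray [-43.9  58.7]
tray [-45.8 -61.6]
tray [-129.6  -58.8]
tray [-41.8 -59.9]
stop [-0.0043438  -0.06793277]
grip [ 0.49217684 -0.01777933  0.19188219] 0.0015835863027767224 [0.02811356 0.00192714]
grip [ 0.49039923 -0.01110476  0.11766792] 0.0020669216428525223 [0.03495233 0.00095707]
jar [-0.02201923 -0.1679829 ] [-0.02074611 -0.16629766]
carton [-0.09617107  0.15750525]
carton [0.00470976 0.16281366]
carton [0.00577887 0.11948881]
carton [-0.09139695  0.11558824]
bottle base side [-0.15593255 -0.17234708]
nozzle [ 0.68869903 -0.12370513  0.17053262] 0.0028780925325113307 [-0.1461464  -0.13762468]
neck [ 0.72410494 -0.12054466  0.13447826] 0.0011159362212965081 [-0.15706347 -0.17145343]
```

>>> drive_tool([
  [[0,0,-0.01],0.14],
  [[0,0,-0.01],0.14],
  [[0,0,-0.01],0.14],
  [[0,0,-0.01],0.14],
  [[0,0,0],0.14],
  [[0,0,0],0.096],
  [[0,0,0],0],
  [[0,0,0],0],
], jaw=1)

```text
t: 0.95
tool_pos: [0.2287, 0.5815, 0.3435]
tool_rot: [1.733, 2.62, -0.001]
contact_force: [0.1, -0.5, -0.8]
opening: -0.0001
grip_force: 0.0
```

```bash
cat > st.py <<'E'
from h import *
from scipy.spatial.transform import Rotation as R
f=np.load('fx.npz');o,th=f['o'],float(f['th']);s=ctrl.get_obs()
M=R.from_rotvec(s['tool_rot']).as_matrix()
print('t',s['t'],'fix mm',(fix(s['tool_pos'],o,th)*1000).round(1),'tip z',(s['tool_pos'][2]-.0726).round(4),'yaw err',np.arctan2(M[1,0],M[0,0])-th,'z',M[:,2].round(3),'F',s['contact_force'].round(1),'open',s['opening'],'q',s['q'].round(2))
E
python3 st.py
```

```text
t 0.95 fix mm [682.7  10.4] tip z 0.2709 yaw err 0.0008900021430628957 z [-0.    -0.001 -1.   ] F [ 0.1 -0.5 -0.8] open -6.266432010899615e-05 q [1.08 0.03 1.57 0.   1.54 0.67]
```

>>> drive_tool([
  [[-0.03,0.001,0],0],
  [[-0.05,0.001,0],0],
  [[-0.05,0.001,0],0],
  [[-0.05,0.001,0],0],
  [[-0.05,0.001,0],0],
  [[-0.05,0.001,0],0],
  [[-0.05,0.001,0],0],
  [[-0.05,0.001,0],0],
  [[-0.05,0.001,0],0],
  [[-0.05,0.001,0],0],
])

```text
t: 1.95
tool_pos: [0.4251, 0.1415, 0.344]
tool_rot: [1.733, 2.62, 0.001]
contact_force: [1.0, 0.6, 0.7]
opening: -0.0
grip_force: 0.0
```

>>> drive_tool([
  [[-0.05,0,0],0],
  [[-0.05,0,0],0],
  [[-0.05,0,0],0],
  [[-0.05,0,0],0],
  [[-0.05,0,0],0],
  [[-0.05,0,0],0],
  [[-0.04,0,0],0],
  [[-0.02,0,0],0],
  [[0,0,0],0],
  [[0,0,0],0],
])

```text
t: 2.95
tool_pos: [0.5649, -0.188, 0.3434]
tool_rot: [-1.735, -2.618, -0.0]
contact_force: [0.2, -0.4, -0.9]
opening: 0.0001
grip_force: 0.0
```

```bash
python3 st.py; python3 -c "
from h import *
snap('wrist','w1')"
```

```text
t 2.95 fix mm [-157.     1.5] tip z 0.2708 yaw err -0.0007598110986648532 z [-0.001  0.001 -1.   ] F [ 0.2 -0.4 -0.9] open 5.687933473477761e-05 q [-0.45 -0.04  1.64  0.    1.54 -0.85]
```

View pics/w1.png

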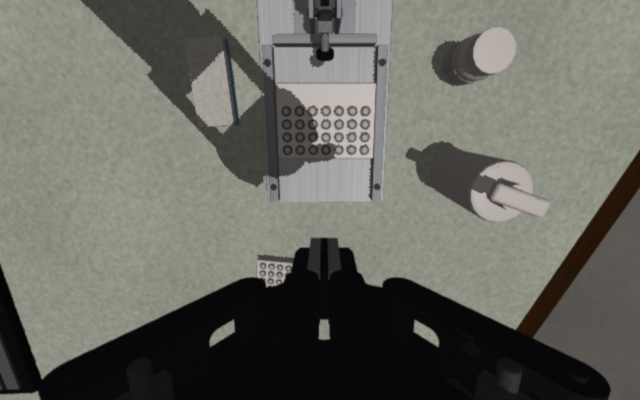

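The wrist view looks along the guides: the stop is at row 46, the tray spans rows 83–158 and columns 276–376, and the closed fingers are at (324,250). I'll use it to refine the fixture axis and the tray ends.

Run:
```python
from h import *
f=np.load('fx.npz');o,th=f['o'],float(f['th']);d=load('w1')
for n,p,z in(('tray rearL',(277,158),.032),('rearR',(376,158),.032),('frontL',(277,83),.032),('frontR',(376,83),.032),('stop',(325,46),.03),
 ('plate rearL',(267,201),.012),('plate rearR',(382,201),.012),('railL out top',(264,45),.026),('railR',(388,45),.026),('railL b',(269,200),.026),('fingers ',(323,240),.271)):
    print(n,(fix(plane(d,*p,z),o,th)*1000).round(1))
```

```text
tray rearL [-134.2   60.7]
rearR [-134.4  -64. ]
frontL [-45.9  57. ]
frontR [-46.  -60.2]
stop [-5.7  0.2]
plate rearL [-195.4   80. ]
plate rearR [-195.6  -78.3]
railL out top [-3.7 71.3]
railR [ -3.9 -73.3]
railL b [-190.4   74.5]
fingers  [-147.9    2. ]
```

>>> drive_tool([
  [[0,0.003,0.03],0],
  [[0,0,0.045],0],
  [[0,0,0.045],0],
  [[0,0,0.045],0],
  [[0,0,0.04],0],
  [[0,0,0.03],0],
  [[0,0,0.012],0],
  [[0,0,0.005],0],
  [[0,0,0],0],
  [[0,0,0],0],
])

```text
t: 4.0
tool_pos: [0.5692, -0.1873, 0.0943]
tool_rot: [1.733, 2.616, 0.001]
contact_force: [0.2, -0.0, -0.5]
opening: 0.0003
grip_force: 0.0
```

>>> drive_tool([
  [[0.005,0,0],0],
  [[0.005,0,0],0],
  [[0.005,0,0],0],
  [[0.005,0,0],0],
  [[0.005,0,0],0],
  [[0.004,0,0],0],
  [[0.003,0,0],0],
  [[0.003,0,0],0],
  [[0,0,0],0],
])

```text
t: 4.9
tool_pos: [0.5539, -0.1542, 0.0917]
tool_rot: [-1.735, -2.618, -0.0]
contact_force: [0.5, 1.0, -0.0]
opening: 0.0
grip_force: 0.0
```

```bash
python3 st.py
```

```text
t 4.9 fix mm [-121.6   -1.6] tip z 0.0191 yaw err -0.0009861779378403934 z [-0.001  0.001 -1.   ] F [ 0.5  1.  -0. ] open 3.731133874934399e-05 q [-0.4   0.16  1.88  0.    1.1  -0.8 ]
```

>>> drive_tool([
  [[0.003,0,0],0],
  [[0.003,0,0],0],
  [[0.003,0,0],0],
  [[0.002,0,0],0],
  [[0.001,0,0],0],
  [[0,0,0],0],
])

```text
t: 5.5
tool_pos: [0.5494, -0.1434, 0.0918]
tool_rot: [-1.735, -2.618, -0.0]
contact_force: [-0.9, -0.3, -0.3]
opening: -0.0001
grip_force: 0.0
```

>>> drive_tool([
  [[0.001,0,0],0],
  [[0.001,0,0],0],
  [[0.001,0,0],0],
  [[0,0,0],0],
])

```text
t: 5.9
tool_pos: [0.5483, -0.1408, 0.0919]
tool_rot: [-1.736, -2.618, -0.0]
contact_force: [-0.1, -0.5, -0.3]
opening: 0.0001
grip_force: 0.1
```

>>> drive_tool([
  [[0.001,0,0],0],
  [[0.001,0,0],0],
  [[0,0,0],0],
])

```text
t: 6.2
tool_pos: [0.5476, -0.1389, 0.0919]
tool_rot: [-1.736, -2.619, -0.0]
contact_force: [-0.3, 0.1, -0.2]
opening: 0.0003
grip_force: 0.2
```

>>> drive_tool([
  [[0.001,0,0],0],
  [[0.001,0,0],0],
  [[0,0,0],0],
])

```text
t: 6.5
tool_pos: [0.5473, -0.1379, 0.0924]
tool_rot: [1.734, 2.617, -0.001]
contact_force: [2.5, -5.3, -1.3]
opening: -0.0
grip_force: 2.5
```

```bash
python3 st.py; python3 -c "
from h import *
snap('wrist','w2')"
```

```text
t 6.5 fix mm [-104.    -1.9] tip z 0.0198 yaw err -0.0009364265404741001 z [ 0.002 -0.002 -1.   ] F [ 2.5 -5.3 -1.3] open -3.029759167110366e-05 q [-0.38  0.14  1.9  -0.    1.1  -0.78]
```

View pics/w2.png

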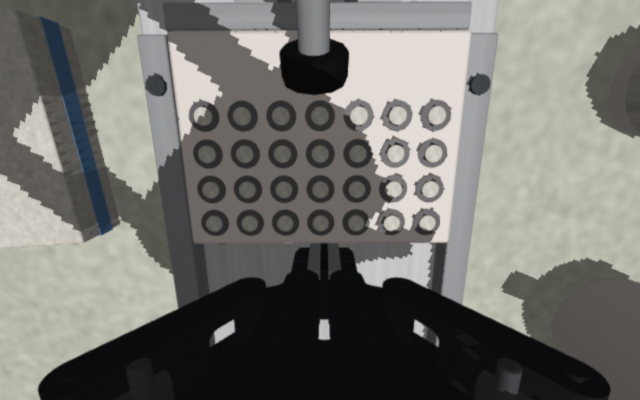

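The tray's front edge (row 30) now lies along the stop (row 28), square, and the force has risen to 6 N. I'll press a little more, then retreat and rise.

>>> drive_tool([
  [[0.001,0,0],0],
  [[0.001,0,0],0],
  [[0,0,0],0],
  [[0,0,0],0],
])

```text
t: 6.95
tool_pos: [0.5472, -0.1376, 0.0931]
tool_rot: [1.732, 2.614, -0.004]
contact_force: [2.6, -9.2, -0.9]
opening: -0.0002
grip_force: 5.1
```

```bash
python3 st.py
```

```text
t 6.95 fix mm [-103.7   -1.9] tip z 0.0205 yaw err -0.0008521104123799805 z [ 0.004 -0.005 -1.   ] F [ 2.6 -9.2 -0.9] open -0.00021674990474694289 q [-0.38  0.13  1.9  -0.    1.1  -0.78]
```

>>> drive_tool([
  [[-0.004,0,0],0],
  [[-0.01,0,0],0],
  [[-0.02,0,0],0],
  [[-0.01,0,-0.03],0],
  [[0,0,-0.05],0],
  [[0,0,-0.05],0],
  [[0,0,-0.05],0],
  [[0,0,0],0],
  [[0,0,0],0],
])

```text
t: 7.85
tool_pos: [0.5638, -0.1761, 0.2738]
tool_rot: [1.734, 2.616, 0.002]
contact_force: [-0.3, 0.6, -0.6]
opening: 0.0
grip_force: 0.0
```

```bash
python3 st.py; python3 -c "
from h import *
snap('wrist','w3')"
```

```text
t 7.85 fix mm [-145.7   -2.2] tip z 0.2012 yaw err -0.0011018045044697278 z [ 0.003 -0.001 -1.   ] F [-0.3  0.6 -0.6] open 1.1288700293425782e-05 q [-0.43 -0.01  1.73  0.    1.42 -0.83]
```

View pics/w3.png

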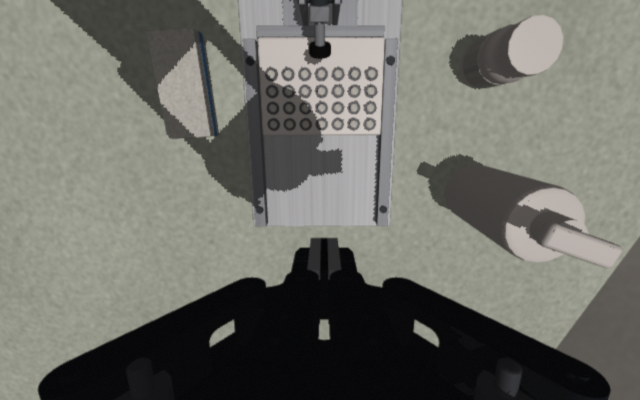

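The tray is home: its front edge (row 38) is at the stop, and the foot is at (319,48). Next I bring the closed fingers behind the handle.

>>> drive_tool([
  [[0.03,-0.002,0],0],
  [[0.045,0,0],0],
  [[0.04,0,0],0],
  [[0.02,0,0.02],0],
  [[0,0,0.019],0],
  [[0,0,0],0],
  [[0,0,0],0],
])

```text
t: 8.6
tool_pos: [0.5079, -0.0522, 0.2309]
tool_rot: [-1.733, -2.615, 0.002]
contact_force: [0.5, -0.8, 0.8]
opening: 0.0
grip_force: 0.0
```

```bash
python3 st.py
```

```text
t 8.6 fix mm [-9.7  0.9] tip z 0.1583 yaw err -0.0011475005177008502 z [-0.004  0.001 -1.   ] F [ 0.5 -0.8  0.8] open 3.5047454327179764e-05 q [-0.25 -0.17  1.95  0.    1.37 -0.65]
```

>>> drive_tool([
  [[0.01,0,-0.001],0],
  [[0.008,0,-0.001],0],
  [[0.006,0,0],0],
  [[0.006,0,0],0],
  [[0.006,0,0],0],
  [[0,0,0],0],
])

```text
t: 9.2
tool_pos: [0.4957, -0.0206, 0.2374]
tool_rot: [1.731, 2.613, -0.004]
contact_force: [0.7, -8.9, 3.6]
opening: -0.0001
grip_force: 4.1
```

```bash
python3 st.py
```

```text
t 9.2 fix mm [24.2 -0.2] tip z 0.1648 yaw err -0.0008576442734731238 z [ 0.005 -0.006 -1.   ] F [ 0.7 -8.9  3.6] open -0.00012689963315159613 q [-0.19 -0.21  1.98 -0.01  1.37 -0.59]
```

>>> drive_tool([
  [[0.008,0,0.001],0],
  [[0.008,0,0.001],0],
  [[0.007,0,0.001],0],
  [[0.007,0,0.002],0],
  [[0.007,0,0.003],0],
  [[0.006,0,0.002],0],
  [[0.006,0,0.003],0],
  [[0,0,0],0],
])

```text
t: 10.0
tool_pos: [0.4763, 0.0264, 0.2236]
tool_rot: [1.733, 2.616, 0.003]
contact_force: [0.7, -2.1, 5.0]
opening: 0.0002
grip_force: 2.1
```

```bash
python3 st.py
```

```text
t 10.0 fix mm [75.  -0.7] tip z 0.151 yaw err -0.0006525934089953722 z [ 0.004 -0.    -1.   ] F [ 0.7 -2.1  5. ] open 0.00018784697034644672 q [-0.1  -0.25  2.03  0.    1.36 -0.5 ]
```

Force now points back and up as expected. I'll continue along the arc past the dead point.

>>> drive_tool([
  [[0.006,0,0.004],0],
  [[0.005,0,0.004],0],
  [[0.005,0,0.004],0],
  [[0.004,0,0.004],0],
  [[0.004,0,0.005],0],
  [[0.004,0,0.005],0],
  [[0.003,0,0.005],0],
  [[0,0,0],0],
  [[0,0,0],0],
])

```text
t: 10.9
tool_pos: [0.4635, 0.0545, 0.1907]
tool_rot: [-1.735, -2.618, 0.0]
contact_force: [-0.5, -0.2, -0.2]
opening: 0.0001
grip_force: 0.0
```

```bash
python3 st.py; python3 -c "
from h import *
d=snap('side','s2')
cv2.imwrite('pics/s2c.png',cv2.resize(d['image'][150:330,230:460],None,fx=3,fy=3,interpolation=cv2.INTER_CUBIC))"
```

```text
t 10.9 fix mm [1.059e+02 1.000e-01] tip z 0.1181 yaw err -0.0010694834724229718 z [-0. -0. -1.] F [-0.5 -0.2 -0.2] open 0.00012262984845464256 q [-0.04 -0.24  2.08 -0.    1.3  -0.44]
```

View pics/s2c.png

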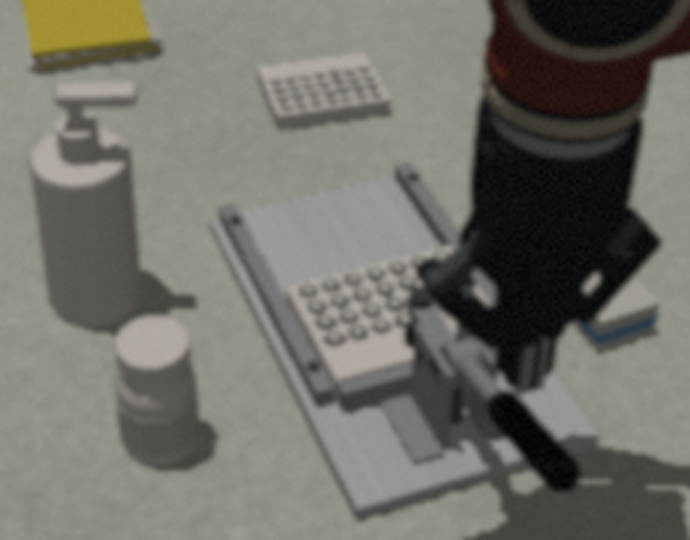

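The handle lies nearly level (in the crop, from (495,400) to (570,480)) and the contact force is zero, so it has snapped. I retreat and check it.

>>> drive_tool([
  [[-0.003,0,-0.02],0],
  [[0,0,-0.04],0],
  [[0,0,-0.05],0],
  [[0,0,-0.05],0],
  [[0.03,0,-0.02],0],
  [[0.05,0,0],0],
  [[0.05,0,0],0],
  [[0.05,0,0],0],
  [[0.05,0,0],0],
  [[0.03,0,0],0],
])

```text
t: 11.95
tool_pos: [0.362, 0.2936, 0.3716]
tool_rot: [1.733, 2.62, 0.002]
contact_force: [0.1, -0.3, 0.1]
opening: 0.0002
grip_force: 0.0
```

>>> drive_tool([
  [[0,0,0],0],
  [[0,0,0],0],
  [[0,0,0],0],
])

```text
t: 12.25
tool_pos: [0.3639, 0.2906, 0.3711]
tool_rot: [1.737, 2.617, 0.0]
contact_force: [-0.4, -1.2, 0.4]
opening: -0.0
grip_force: 0.0
```

```bash
python3 st.py
python3 - <<'E'
from h import *
s=snap('scene','s3');e=snap('side','e3')
a=cv2.resize(s['image'][150:320,245:415],(560,560));b=cv2.resize(e['image'][170:330,230:460],(240,167))
cv2.imwrite('pics/f3.png',a)
f=np.load('fx.npz');o,th=f['o'],float(f['th'])
ox=np.array([-.0027,0])
for phi in(1.35,1.2):
    for r in(.045,.126):
        X=[*wor(np.array([.042+r*np.sin(phi),0])+ox,o,th),.07+r*np.cos(phi)]
        print(phi,r,proj(s,X).round(1),proj(e,X).round(1))
for n,d in(('s',s),('e',e)):
    m=(d['image'].max(2)<40).astype(np.uint8); m[:150]=0
    for c in cv2.findContours(m,0,2)[0]:
        if cv2.contourArea(c)>60 : print(n,cv2.minAreaRect(c),cv2.contourArea(c))
E
```

```text
t 12.25 fix mm [362.1  -0.4] tip z 0.2985 yaw err -0.0023306095699358043 z [ 0. -0. -1.] F [-0.4 -1.2  0.4] open -2.539614144339e-05 q [ 0.51 -0.37  1.88 -0.    1.63  0.12]
1.35 0.045 [399.9 187.6] [394.1 282.5]
1.35 0.126 [439.1 176. ] [418.5 310.9]
1.2 0.045 [399.4 185.4] [393.9 279.1]
1.2 0.126 [438.3 169.6] [418.1 300.4]
s ((2.75, 396.2500305175781), (15.55634880065918, 7.77817440032959), 45.0) 60.5
s ((420.1496276855469, 180.8089141845703), (9.19862174987793, 39.44684982299805), 73.61045837402344) 308.0
s ((102.61746978759766, 189.56898498535156), (58.51435089111328, 18.352230072021484), 71.02959442138672) 931.0
s ((9.0, 159.0), (18.0, 18.0), 90.0) 160.5
e ((406.75006103515625, 296.7500305175781), (38.890869140625, 11.31370735168457), 45.0) 361.5
e ((605.0, 168.5), (37.0, 68.0), 90.0) 1465.5
e ((572.8544921875, 236.3450927734375), (191.798828125, 140.83944702148438), 82.81946563720703) 12173.0
e ((67.0384750366211, 259.1922912597656), (17.47305679321289, 267.088134765625), 33.690067291259766) 3104.5
```

View pics/f3.png

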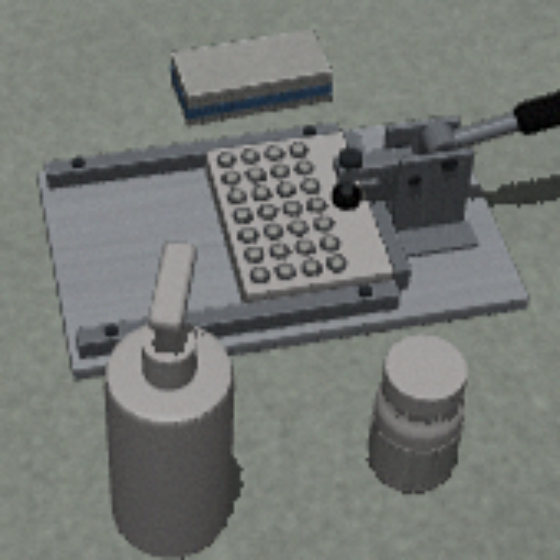

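The handle matches the locked pose (1.35 rad from vertical) to about 1 px in both views. The foot is on the tray margin, the tray is at the stop, and the jar, bottle and carton stand where they were.

```bash
python3 -c "
from station import ctrl
print(ctrl.finish_job())"
```

```text
the job is handed in; nothing more can be done
None
```

The tray is home against the stop, the clamp handle is snapped down into lock with its foot on the tray, the jar, pump bottle and carton were left alone, and the arm is clear; I handed the job in at about 12 s, and no verdict came back.

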